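Close the food slicer: cam to zero, stop plate home

TASK

The slicing is finished, so make the food slicer safe: with the fingertips, push the lever of its thickness cam round to its low point, close to its stop pin, so that the cam's low side faces the crossbar of the stop plate, and only then push the stop plate's tab forward until the plate is fully home against its two rubber buffers, level with the blade. Push gently and grip nothing; keep the stop plate flat in its guides (it is loose and would lift out), do not touch the blade, and leave the things standing round the slicer where they are.

Things in the scene. Friction and masses are not known exactly. Their poses are not given: they have to be found in the camera images.
- slicer: White food slicer fixed to the worktop, 285 (x) x 330 (y) x 198 mm high. Origin on the worktop under the base; x points forward (push tab toward blade), y left, z up. Left half (centre line y = 90 mm): deck, top z = 40, between guide bars along x (tops z = 50), where the stop plate slides. Right half (y -130 to 15, x -70 to 65): motor housing and blade. Two rubber buffers ahead of the plate.
- blade: Round bare steel blade, 156 mm in diameter, 2.5 mm thick, upright in front of the motor housing on the right of the stop plate. Origin at its centre, x along its axle (the slicer's x). Not to be touched.
- cam (a joint): Angle (rad) of the thickness cam about the vertical axis at cam_pivot, positive anticlockwise from above. 0 = low point: the lever points 60 degrees left of the slicer's x and the slide can go home; the stop pin (mechanical end) is at -0.15. Starts at 0.95 to 1.4, lever pointing left and back, the cam stopping the slide 6 to 13 mm short. Turns with about 3.5 N at the knob; stays where left.
- cam_pivot (a point): Point on the cam's pivot axis at deck height (x = -40, y = 90, z = 40 mm in the slicer's frame). The cam is a steel eccentric disc, 60 mm across, its centre 18 mm off the pivot, lying in the window of the stop plate's frame ahead of the frame's crossbar, z = 42 to 53 mm.
- cam_knob (a point): Centre of the upright round black knob at the end of the cam lever, 95 mm from the pivot axis and 85 mm above the worktop. The knob is 22 mm in diameter and spans 67 to 103 mm above the worktop; the flat steel lever bar below it, 13 mm wide, lies at 61 to 68 mm, clear above the slide's frame.
- stop_plate: Stop plate (follower slide), 0.75 kg, loose in its guides: flat window frame 134 (x) x 120 (y) x 13 mm on the deck round the cam, upright steel plate 113 mm high at its front, crossbar at its rear. Origin at the foot of the plate's front face, mid-width, underside; axes as the slicer's. In the slicer's frame x is 60 mm at home on the buffers, 34 to 40 at the start; y 90, z 40 always.
- push_tab (a point): Centre of the rear (-x) face of the black upright push tab on the stop plate's crossbar, 132.5 mm behind the plate's front face. The tab is 46 mm wide (y), 8 mm thick and stands from 53 to 92 mm above the worktop. Sliding takes about 1 to 3 N.
- opener_1: Bottle opener with a black handle, 174 x 41 x 20 mm, lying left of the slicer. Leave it alone.
- capsule_5: Coffee capsule, 54 mm across, 34 mm high, standing left of the slicer's near corner. Leave it alone.
- jar_thyme: Spice jar with a black cap, 44 mm across, 96 mm high, standing right of the slicer. Leave it alone.
- teaspoon_1: Teaspoon, 130 x 26 mm, lying on the robot's side of the slicer. Leave it alone.
- shaker_pepper: Slim shaker, 51 mm across, 164 mm high, standing right of the slicer. Leave it alone.
There are look-alikes about, which are no part of the job. What is shaped like the stop_plate but orange or turquoise is not meant.

How it is judged:
By the outcome, as a careful person would: the job done as asked, in the order asked, and still so for the second after the job is handed in, with the robot touching nothing.
It also fails if it takes over 45 s, if anything falls off the work surface, if the arm or the gripper's body presses on something with over 40 N, if the wrist force passes 120 N, or if a joint passes its speed limit or range.

ROBOT

A 6-joint arm with a two-finger parallel gripper is mounted at the origin on a cart in front of the work surface, level with it; the furniture and walls round the work are solid. World frame = base frame: x ahead of the robot, y to its left, z up, the work surface at z = 0. Lengths are in mm, angles in rad, forces in N, time in s.
With the tool pointing down it reaches from about 275 to 750 mm from the base axis. Payload 10.2 kg.
Tool frame: the origin (TCP) lies midway between the tips of the shut fingers; the grasp point (between the pads) lies grip_depth behind it (grip_depth is the distance from the TCP to the grasp point, in mm); z points along the fingers, y is the line along which they close (so a half turn about z gives the same grasp; the last joint's range is limited). The gripper opens to 85 mm and grips with 20 to 120 N. Pads are 22 mm wide; open, the fingers measure 114 mm over their backs; the gripper's body (76 mm by 85 mm) begins 54 mm behind the grasp point. The pads swing forward as they close: fully open they stand 13 mm farther back than shut.
Start: joints at [-0.223, 0.313, 1.498, -0, 1.331, -0.223], TCP at [525.006, -0.013, 193.194] pointing down, gripper open.
Joint ranges: [-2.94, 2.94], [-0.97, 2.17], [0.19, 2.56], [-1.23, 4.37], [0.02, 3.11], [-2.88, 2.88]. Speed limits (rad/s): [2.39, 2.39, 3.01, 3.14, 3.14, 3.14].

INTERFACE

Orientations are given as a unit quaternion [w, x, y, z].
In Python, from rig import * gives the robot as it stands.
- The arm moves only by the tool servo_tool, never from a script. Its argument "commands" is a list of rows, each a list of 3 entries, a list of its own where there are three numbers: the gripper command: -1 is fully open, 1 is shut, values between are in proportion, then the shift along the tool's x, y, z in m, then the turn, a rotation vector about the tool's x, y, z in units of 6 degrees (1.0 is 6 degrees). In form: [[grip, [dx, dy, dz], [ax, ay, az]], ...]. A call has 1 to 10 rows; each row shifts and turns the commanded pose from where the row before left it, along the tool's axes as they then stand; what a row does not reach is not made up. A row lasts 1/12 s, in which the tool goes at most 41.7 mm and 7.16 degrees, less where a joint would pass 70% of its speed; a pose out of reach is approached as far as the arm can. A call is refused whole if a number of a shift passes 0.0417 or a number of a turn 1, either way. A call with a gripper value outside its range is refused whole. The fingers move at their own pace and stop on an object; "squeeze" is the grip in N (left out, the last holds). Time passes only in rows, so rows that do not move let the fingers close. It gives the time, the measured TCP pose, the force, the opening and the grip force at its end, in the units of the state.
- sense(): the state, without advancing time (a new reading comes with each control period).
- capture(name): name is "scene" or "side" or "wrist"; returns a dict with "pixels" (384x512x3 uint8, red, green, blue), "z_map" (384x512 float32, mm along the optical axis (not along the pixel's ray), 0 where there is no reading), "fx", "fy", "cx", "cy" (pixels), "rvec" (rotation vector, rad) and "tvec" (3), from world to camera coordinates, as OpenCV has them; the wrist camera has in their place "T_tool_cam" (4x4, takes a point from camera to tool coordinates, whose origin is the TCP and whose axes are the flange's). Camera axes: x right, y down, z forward; pixel columns grow to the right and rows downward; lengths in mm; the calibration is good to about 2 mm. The wrist camera is an equidistant fisheye: a pixel r from the principal point sees the ray r / f radians off the axis. A picture is of the moment at which its call begins: read the wrist's pose just before it.
- finish_job(): hands the job in; it is judged then, once.
The state is a dict: "time_s": time; "joints": joint angles; "dq": joint speeds; "tau": joint torques, N m; "eef_pos": TCP position; "ee_rot": TCP orientation; "force": force on the tool from outside, world axes, zero at the start; "wrist_torque": the same for the moment, N m; "grip_width": opening from 0.0 (shut) to 1.0 (fully open); "grip_force": force on a finger pad.
Only numpy, scipy, OpenCV 4.12 (cv2) and the standard library are available. Lean on these libraries where they do the work, as an engineer would, in place of code of your own. Each camera call takes 0.05 s, during which the arm holds its last target. There are 200 camera calls.

## Working session

There is one attempt and no reset: what is moved stays moved. The work goes in short steps, Python scripts to look and compute and a tool call to move; the robot and the scene stay as the last step left them, time stands still between calls to the robot, and variables do not carry over. Pictures are saved under pics/ and viewed, at most 10 in all, crops included, and the job is handed in when it is done.

Besides the shell and the picture viewer there is one more tool, called after ">>>" by a JSON object that holds its "op" and its "data", one argument or row to a line. servo_tool: Moves the arm, as the interface text tells. Its arguments: {"type":"object","properties":{"commands":{"type":"array"},"squeeze":{"type":"number"}},"required":["commands"]}

```bash
mkdir -p pics
cat > h.py <<'E'
from rig import *
import numpy as np, cv2
from scipy.spatial.transform import Rotation as R
def world(c):
    v,u=np.mgrid[0:384,0:512]; z=c["z_map"]
    P=np.stack([(u-c["cx"])/c["fx"]*z,(v-c["cy"])/c["fy"]*z,z],-1)
    M=R.from_rotvec(np.ravel(c["rvec"])).as_matrix()
    return (P-np.ravel(c["tvec"]))@M
E
python3 - <<'E'
from h import *
for n in("scene","side"):
    c=capture(n); np.savez(n+".npz",**c)
    cv2.imwrite(f"pics/{n}.png",cv2.resize(c["pixels"][...,::-1],(800,600)))
s=sense();print(s)
E
```

```text
{'time_s': 0.1, 'joints': array([-2.23361481e-01,  3.13442819e-01,  1.49834437e+00,  4.54858026e-06,
        1.33101407e+00, -2.23421291e-01]), 'dq': array([-0.0025532 , -0.0021528 , -0.0007649 , -0.00030468,  0.00031985,
        0.00122045]), 'tau': array([ 2.30574413e-03, -4.12899542e+01, -2.60142785e+01, -1.81123951e-04,
        3.02137116e-03,  1.15447833e-05]), 'eef_pos': array([5.24729782e+02, 7.07664853e-02, 1.92673678e+02]), 'ee_rot': array([-5.12529822e-04,  7.07085889e-01,  7.07127415e-01, -3.20154546e-04]), 'force': array([-0.05103051,  0.7886293 , -0.28141422]), 'wrist_torque': array([ 0.00544941, -0.0248072 ,  0.00287849]), 'grip_force': 0.0, 'grip_width': 0.9972172546039741}
```

View pics/scene.png

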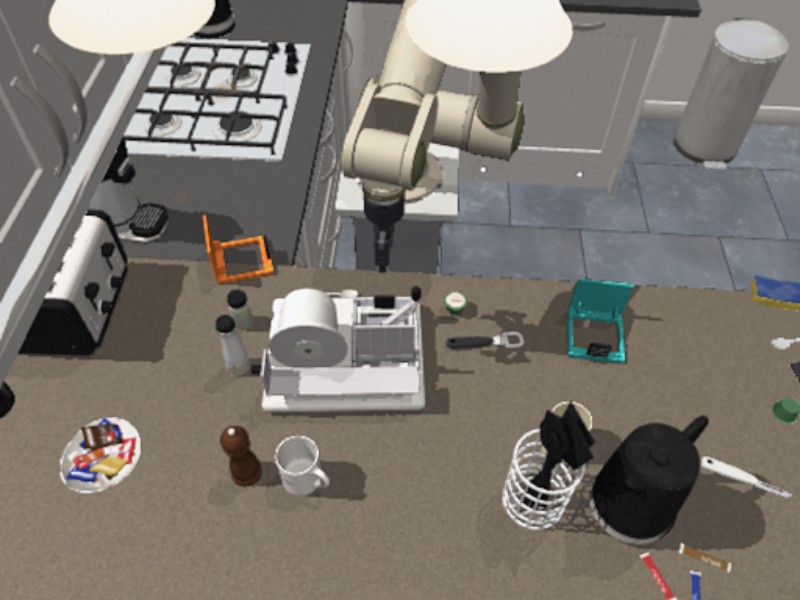

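View pics/side.png

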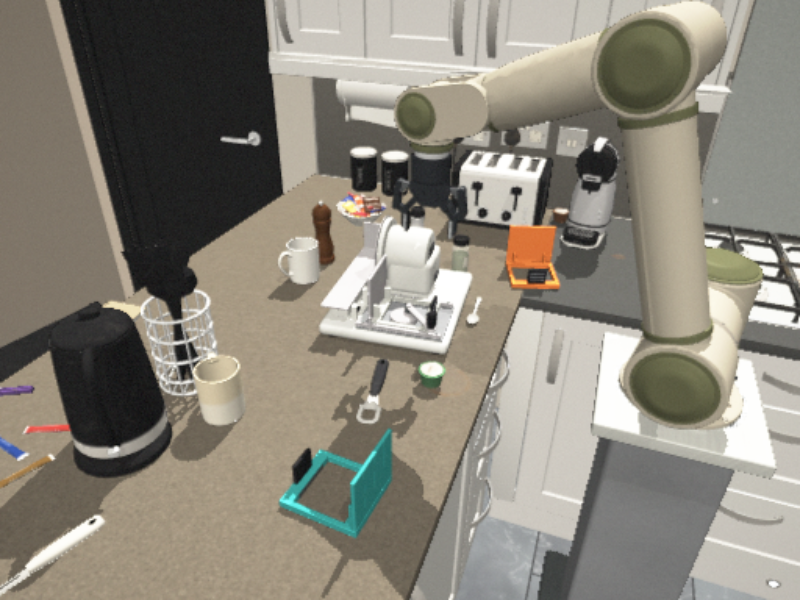

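The scene view shows the slicer at (265-425, 290-410), with the push tab at (384,302) and the knob at (416,293). Three things have the stop plate's shape: orange at (237,250), turquoise at (600,320) and the steel one inside the slicer at (390,330). Only the steel one in the slicer fits, and I'll check it in an enlarged crop.

Run:
```python
from h import *
a=np.load("scene.npz");b=np.load("side.npz")
A=cv2.resize(a["pixels"][175:270,155:285,::-1],(780,570),interpolation=cv2.INTER_CUBIC)
B=cv2.resize(b["pixels"][135:230,200:310,::-1],(660,570),interpolation=cv2.INTER_CUBIC)
cv2.imwrite("pics/ca.png",A);cv2.imwrite("pics/cb.png",B)
```

```text
(no output)
```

View pics/ca.png

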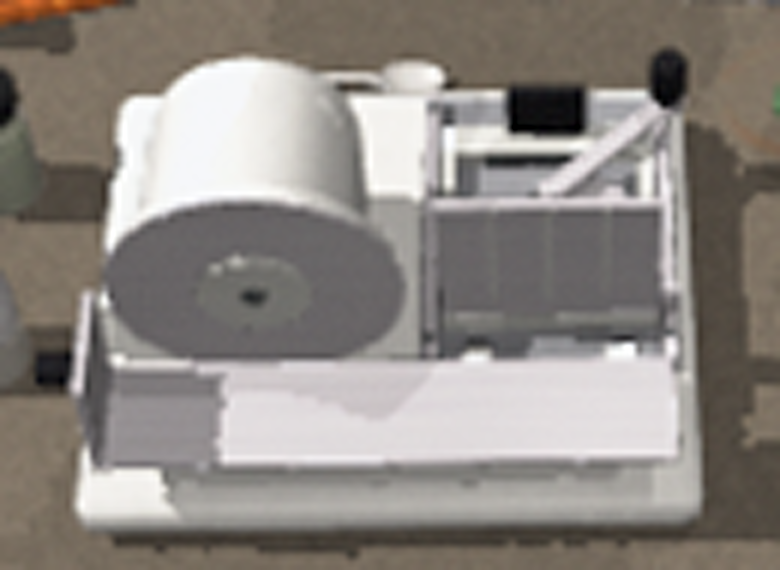

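View pics/cb.png

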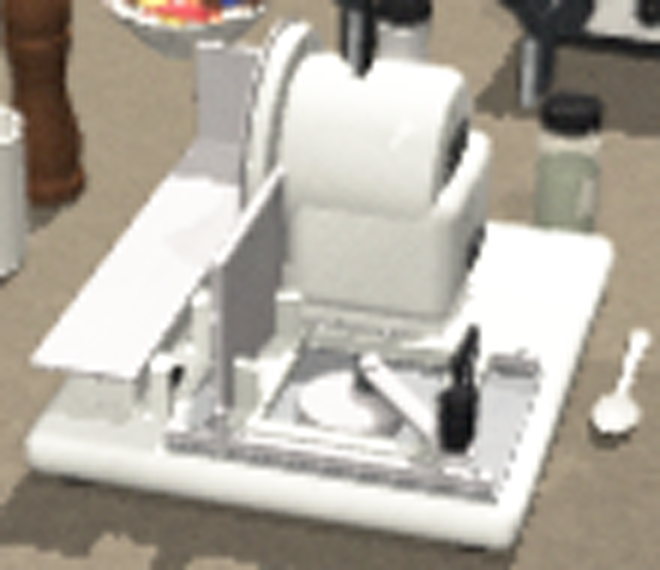

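The crop confirms that the steel plate in the slicer is the one meant. In the scene crop its tab is at (546,110), the knob at (668,78) and the lever runs back-left. The spoon at (412,75) lies behind the slicer. Next I'll measure these from depth.

Run:
```python
from h import *
for n,rois in(("scene",dict(knob=(645,45,690,110),tab=(505,82,588,135),plate=(450,225,650,300),blade=(140,230,380,330))),("side",dict(knob=(435,370,478,450),tab=(455,325,480,395)))):
    c=np.load(n+".npz"); W=world(c); px=c["pixels"].astype(int)
    ox,oy=(155,175) if n=="scene" else (200,135)
    for k,(u0,v0,u1,v1) in rois.items():
        s=np.s_[oy+v0//6:oy+v1//6+1, ox+u0//6:ox+u1//6+1]
        P=W[s].reshape(-1,3);m=px[s].max(-1).ravel()
        ok=(c["z_map"][s].ravel()>0)&(P[:,2]>30)
        if k in("knob","tab"): ok&=m<75
        P=P[ok]
        if k in("plate","blade"):
            q=np.median(P,0);P=P[np.linalg.norm(P-q,axis=1)<90]
            for _ in range(3):
                q=P.mean(0);nn=np.linalg.svd(P-q)[2][2];d=(P-q)@nn;P=P[abs(d)<3]
            print(n,k,len(P),q.round(1),nn.round(3),np.degrees(np.arctan2(nn[1],nn[0])))
        else: print(n,k,len(P),"med",np.median(P,0).round(1),"p5",np.percentile(P,5,axis=0).round(1),"p95",np.percentile(P,95,axis=0).round(1))
# deck/base outline: points z in 15..35 & white near slicer
Q=[]
for n in("scene","side"):
    c=np.load(n+".npz");W=world(c);px=c["pixels"].astype(int)
    k=(c["z_map"]>0)&(W[...,2]>12)&(W[...,2]<45)&(px.min(-1)>90)&(W[...,0]>330)&(W[...,0]<760)&(abs(W[...,1]+20)<220)
    Q.append(W[k])
Q=np.vstack(Q);print(len(Q),Q[:,2].mean())
r=cv2.minAreaRect(Q[:,:2].astype(np.float32));print(r,cv2.boxPoints(r))
```

```text
scene knob 52 med [497.8  67.8  96.5] p5 [489.1  60.3  74.7] p95 [502.8  77.3 106.3]
scene tab 100 med [5.112e+02 5.000e-01 7.710e+01] p5 [506.9 -19.4  58.2] p95 [515.   17.7  93.1]
scene plate 422 [635.6  11.4 101. ] [-0.996 -0.088  0.004] -174.93734553456727
scene blade 569 [ 675.4 -135.5  127.3] [-0.996 -0.089  0.006] -174.91521962368464
side knob 61 med [490.4  73.2  89.5] p5 [483.   -0.5  73.5] p95 [505.3  78.  103.6]
side tab 27 med [505.   14.6  89.4] p5 [488.4  -8.2  68.1] p95 [508.4  68.1 104.1]
4088 34.40791051475139
((596.9568481445312, -18.560684204101562), (317.43035888671875, 439.5732727050781), 1.9486439228057861) [[ 430.85986  195.70195]
 [ 445.807   -243.61711]
 [ 763.05383 -232.82332]
 [ 748.1067   206.49574]]
```

```bash
python3 -c "
import rig;print([ (k,getattr(rig,k)) for k in dir(rig) if 'depth' in k.lower() or k.isupper()], [k for k in dir(rig) if k[0]!='_'])"
```

```text
[('grip_depth', 18.700000000000003)] ['PlanningError', 'capture', 'finish_job', 'grip_depth', 'sense']
```

>>> {"op": "servo_tool", "data": {
  "commands": [
    [1,[0.008,-0.0113,0],[0,0,0]],
    [1,[0.008,-0.0113,0],[0,0,0]],
    [1,[0.008,-0.0113,0],[0,0,0]],
    [1,[0.008,-0.0113,0],[0,0,0]],
    [1,[0.008,-0.0113,0],[0,0,0]],
    [1,[0,0,0],[0,0,-1]],
    [1,[0,0,0],[0,0,-1]],
    [1,[0,0,0],[0,0,-1]],
    [1,[0,0,0],[0,0,-1]],
    [1,[0,0,0],[0,0,-1]]
  ]
}}

```text
time_s: 0.93
eef_pos: [468.3, 40.1, 192.9]
ee_rot: [-0.0, 0.498, 0.867, -0.0]
force: [0.3, -0.2, 0.1]
grip_width: 0.0
grip_force: 0.0
```

>>> {"op": "servo_tool", "data": {
  "commands": [
    [1,[0,0,0.01],[0,0,-1]],
    [1,[0,0,0.01],[0,0,-1]],
    [1,[0,0,0.01],[0,0,-1]],
    [1,[0,0,0.01],[0,0,0]],
    [1,[0,0,0.01],[0,0,0]],
    [1,[0,0,0],[0,0,0]],
    [1,[0,0,0],[0,0,0]]
  ]
}}

```text
time_s: 1.52
eef_pos: [468.3, 40.0, 143.0]
ee_rot: [-0.001, 0.358, 0.934, -0.0]
force: [1.3, 0.8, 0.1]
grip_width: 0.003
grip_force: 0.0
```

>>> {"op": "servo_tool", "data": {
  "commands": [
    [1,[0,0,0.014],[0,0,0]],
    [1,[0,0,0.014],[0,0,0]],
    [1,[0,0,0.014],[0,0,0]],
    [1,[0,0,0.013],[0,0,0]],
    [1,[0,0,0],[0,0,0]]
  ]
}}

```text
time_s: 1.93
eef_pos: [467.6, 40.1, 86.9]
ee_rot: [-0.001, 0.358, 0.934, -0.0]
force: [-0.2, -0.1, -0.2]
grip_width: 0.002
grip_force: 0.0
```

Run:
```python
from h import *
c=capture("side")
cv2.imwrite("pics/s2.png",cv2.resize(c["pixels"][115:230,200:330,::-1],(780,690))[:600])
print(sense()["force"])
```

```text
[0.35838284 0.86303565 0.40553167]
```

View pics/s2.png

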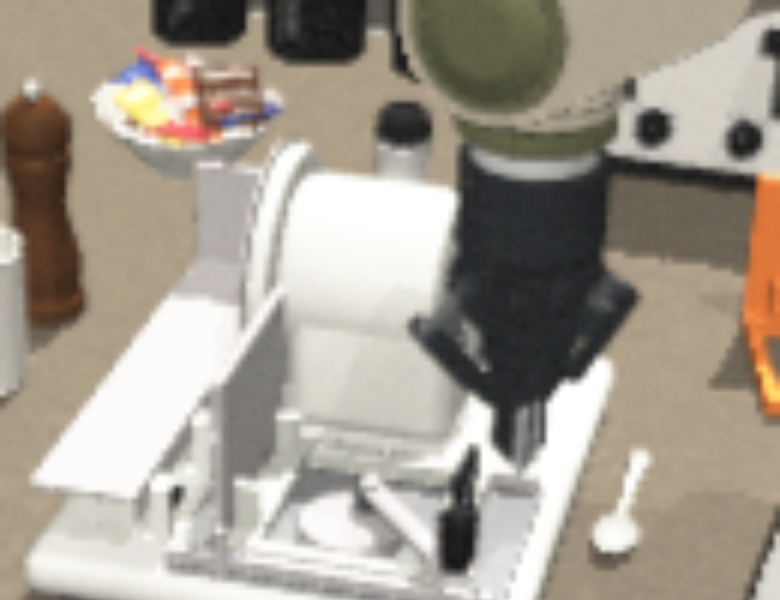

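>>> {"op": "servo_tool", "data": {
  "commands": [
    [1,[0,0,0],[0,0,1]],
    [1,[0,0,0],[0,0,1]],
    [1,[0,0,0],[0,0,1]],
    [1,[0,0,0],[0,0,1]],
    [1,[0,0,0],[0,0,1]],
    [1,[0,0,0],[0,0,1]],
    [1,[0,0,0],[0,0,1]],
    [1,[0,0,0],[0,0,1]],
    [1,[0,0,0],[0,0,1]],
    [1,[0,0,0],[0,0,1]]
  ]
}}

```text
time_s: 2.82
eef_pos: [469.3, 39.9, 89.7]
ee_rot: [0.001, 0.779, 0.627, 0.001]
force: [-0.2, -0.4, -0.4]
grip_width: -0.001
grip_force: 0.0
```

>>> {"op": "servo_tool", "data": {
  "commands": [
    [1,[0,0,0],[0,0,1]],
    [1,[0,0,0],[0,0,1]],
    [1,[0,0,0],[0,0,1]],
    [1,[0,0,0],[0,0,1]],
    [1,[0,0,0],[0,0,1]],
    [1,[0.003,0,0],[0,0,0]],
    [1,[0.003,0,0],[0,0,0]],
    [1,[0.002,0,0],[0,0,0]],
    [1,[0.002,0,0],[0,0,0]],
    [1,[0,0,0],[0,0,0]]
  ]
}}

```text
time_s: 3.65
eef_pos: [475.5, 47.7, 88.4]
ee_rot: [0.0, 0.913, 0.408, 0.0]
force: [0.1, -0.3, -0.6]
grip_width: 0.005
grip_force: 0.0
```

>>> {"op": "servo_tool", "data": {
  "commands": [
    [1,[0.002,0,0],[0,0,0]],
    [1,[0.002,0,0],[0,0,0]],
    [1,[0,0,0],[0,0,0]]
  ]
}}

```text
time_s: 3.9
eef_pos: [478.1, 50.6, 88.2]
ee_rot: [-0.0, 0.913, 0.407, 0.0]
force: [0.0, 0.5, 0.6]
grip_width: -0.006
grip_force: 0.0
```

>>> {"op": "servo_tool", "data": {
  "commands": [
    [1,[0.002,0,0],[0,0,0]],
    [1,[0.002,0,0],[0,0,0]],
    [1,[0,0,0],[0,0,0]]
  ]
}}

```text
time_s: 4.15
eef_pos: [480.7, 53.6, 88.2]
ee_rot: [0.0, 0.914, 0.407, 0.0]
force: [0.4, 0.8, 0.1]
grip_width: -0.0
grip_force: 0.0
```

>>> {"op": "servo_tool", "data": {
  "commands": [
    [1,[0.002,0,0],[0,0,0]],
    [1,[0.002,0,0],[0,0,0]],
    [1,[0,0,0],[0,0,0]]
  ]
}}

```text
time_s: 4.4
eef_pos: [483.4, 56.6, 88.2]
ee_rot: [0.0, 0.913, 0.407, 0.0]
force: [-0.5, -0.2, 0.3]
grip_width: 0.0
grip_force: 0.0
```

Run:
```python
from h import *
c=capture("side")
cv2.imwrite("pics/s3.png",cv2.resize(c["pixels"][145:225,230:330,::-1],(750,600)))
c=capture("scene");W=world(c);px=c["pixels"].astype(int)
s=np.s_[180:196,260:274];P=W[s].reshape(-1,3);P=P[(px[s].max(-1).ravel()<75)];print(np.median(P,0),len(P))
print(sense()["force"])
```

```text
[497.18514536  67.50600989  95.59225512] 55
[ 0.69423278 -0.23108489 -0.06487808]
```

View pics/s3.png

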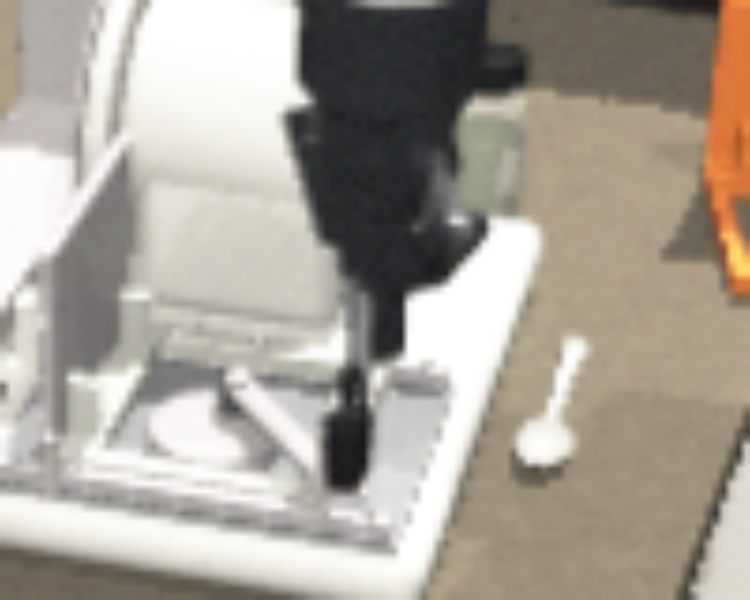

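The fingertips (about (375,340)) are close behind the knob (345,440). I'll keep going forward to contact.

>>> {"op": "servo_tool", "data": {
  "commands": [
    [1,[0.002,0,0],[0,0,0]],
    [1,[0.002,0,0],[0,0,0]],
    [1,[0,0,0],[0,0,0]]
  ]
}}

```text
time_s: 4.75
eef_pos: [486.1, 59.5, 88.2]
ee_rot: [0.0, 0.914, 0.407, 0.0]
force: [0.2, 0.4, 1.0]
grip_width: -0.0
grip_force: 0.0
```

>>> {"op": "servo_tool", "data": {
  "commands": [
    [1,[0.002,0,0],[0,0,0]],
    [1,[0.002,0,0],[0,0,0]],
    [1,[0,0,0],[0,0,0]]
  ]
}}

```text
time_s: 5.0
eef_pos: [488.8, 62.5, 88.2]
ee_rot: [0.0, 0.914, 0.407, 0.0]
force: [0.5, 1.2, 0.2]
grip_width: -0.001
grip_force: 0.0
```

Run:
```python
from h import *
c=capture("scene");W=world(c);px=c["pixels"].astype(int)
A=c["pixels"][165:215,225:290,::-1]
d=capture("side")
B=d["pixels"][165:215,250:300,::-1]
cv2.imwrite("pics/s4.png",np.hstack([cv2.resize(A,(455,350),interpolation=cv2.INTER_CUBIC),cv2.resize(B,(345,350),interpolation=cv2.INTER_CUBIC)]))
print(sense()["force"],sense()["joints"])
```

```text
[ 1.00958634 -1.1656581   0.80362487] [-1.11445616e-01  3.55872245e-01  1.73427119e+00 -4.55298124e-05
  1.05147491e+00  6.21435266e-01]
```

View pics/s4.png

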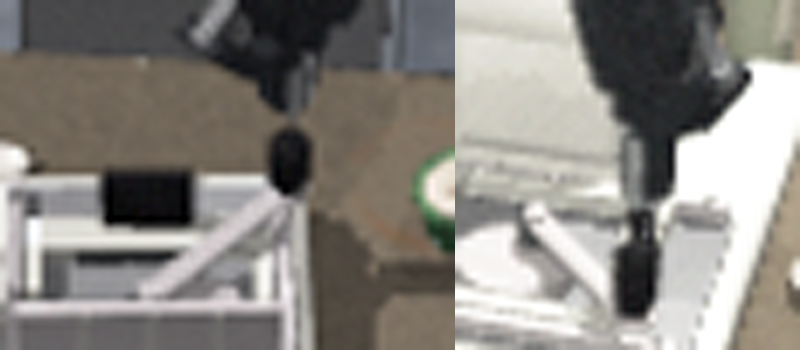

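Run:
```python
from h import *
p=sense()["eef_pos"];print(p)
pts=np.array([p,[493,68,85],[493,68,103],[493,68,67],[503.6,-.6,92]])
for n,o,k,x in(("scene",(225,165),7,0),("side",(250,165),6.9,455)):
    c=capture(n)
    K=np.array([[c["fx"],0,c["cx"]],[0,c["fy"],c["cy"]],[0,0,1.]])
    q=cv2.projectPoints(pts,np.ravel(c["rvec"]),np.ravel(c["tvec"]),K,None)[0][:,0]
    print(n,((q-o)*k+[x,0]).round(),"cam",-R.from_rotvec(np.ravel(c["rvec"])).as_matrix().T@np.ravel(c["tvec"]))
    W=world(c)
    s=np.s_[160:181,262:272] if n=="scene" else np.s_[182:197,273:284]
    print(np.c_[W[s].reshape(-1,3),c["pixels"][s].reshape(-1,3)].reshape(s[0].stop-s[0].start,-1,6)[::2,4].round())
```

```text
[488.60326963  62.3350627   88.15763609]
scene [[277. 150.]
 [288. 161.]
 [289. 138.]
 [287. 185.]
 [145. 161.]] cam [1453.46105528   77.41502474 1252.32526016]
[[524.  64. 257.  26.  26.  29.]
 [507.  64. 230.  31.  31.  36.]
 [513.  64. 227.  20.  22.  24.]
 [512.  64. 217.  16.  18.  20.]
 [511.  65. 206.  22.  22.  24.]
 [510.  65. 196.  20.  21.  23.]
 [505.  65. 180.  22.  23.  25.]
 [507.  65. 173.  25.  27.  30.]
 [495.  66. 150.  65.  65.  68.]
 [498.  66. 143.  70.  72.  73.]
 [498.  66. 132.  75.  77.  79.]]
side [[642. 264.]
 [629. 274.]
 [630. 241.]
 [627. 306.]
 [652. 185.]] cam [ 210.76621503 1032.77825665  738.90056403]
[[487.  80. 176.  39.  41.  43.]
 [487.  80. 169.  46.  49.  51.]
 [487.  77. 160.  73.  76.  74.]
 [487.  78. 153.  80.  80.  82.]
 [488.  72. 143.  75.  75.  77.]
 [486.  79. 140.  64.  67.  67.]
 [488.  71. 128. 108. 110. 109.]
 [503.  18.  86.  69.  66.  69.]]
```

Run:
```python
from h import *
c=capture("side");W=world(c)
for r in range(186,212,2): print(r,[f"{W[r,k,0]:.0f},{W[r,k,1]:.0f},{W[r,k,2]:.0f}" for k in range(270,288,2)])
c=capture("wrist");print(c["T_tool_cam"].round(1),c["fx"],c["cx"],c["cy"])
z=c["z_map"];np.savez("w.npz",**c)
cv2.imwrite("pics/w.png",cv2.resize(c["pixels"][...,::-1],(780,585)))
```

```text
186 ['564,-98,48', '558,-101,48', '499,72,155', '492,74,157', '484,79,162', '480,70,157', '530,-137,35', '523,-139,35', '516,-141,35']
188 ['565,-101,38', '558,-103,38', '499,71,147', '490,79,153', '483,80,156', '479,71,151', '524,-117,38', '519,-127,34', '512,-127,35']
190 ['562,-90,36', '555,-95,35', '499,69,139', '490,76,144', '484,77,147', '479,71,144', '521,-106,37', '514,-107,37', '507,-111,37']
192 ['549,-50,53', '542,-54,53', '498,70,132', '489,78,139', '483,77,140', '479,70,137', '517,-95,35', '510,-94,37', '504,-100,35']
194 ['547,-46,48', '540,-48,48', '534,-50,49', '490,75,130', '485,70,128', '512,-51,53', '508,-61,48', '501,-62,49', '494,-63,50']
196 ['547,-46,39', '540,-48,40', '534,-53,38', '506,20,87', '504,1,76', '508,-39,52', '507,-60,40', '502,-67,38', '494,-65,40']
198 ['543,-33,40', '536,-37,39', '524,-18,53', '504,25,82', '504,0,68', '508,-40,44', '503,-46,41', '497,-51,40', '490,-54,40']
200 ['538,-21,40', '532,-22,40', '497,69,102', '491,69,104', '485,67,104', '505,-30,42', '500,-38,39', '493,-39,39', '487,-43,38']
202 ['535,-10,39', '522,9,53', '494,78,101', '488,76,101', '483,74,101', '502,-20,40', '497,-27,37', '489,-24,41', '483,-29,39']
204 ['517,45,68', '518,20,53', '494,78,94', '488,78,95', '483,71,92', '498,-7,41', '492,-9,41', '486,-15,39', '480,-17,39']
206 ['514,56,68', '502,72,81', '494,76,85', '488,76,87', '482,75,87', '494,6,42', '488,3,41', '482,-1,40', '475,-2,41']
208 ['516,47,54', '504,66,68', '495,74,76', '487,77,79', '482,72,77', '491,16,40', '486,9,37', '479,9,39', '472,8,40']
210 ['514,55,52', '501,73,66', '493,79,71', '487,75,71', '483,67,66', '487,28,41', '482,23,39', '476,20,39', '470,14,37']
[[  -0.    -1.    -0.3   79.8]
 [   1.    -0.     0.     0.2]
 [  -0.    -0.3    1.  -181.4]
 [   0.     0.     0.     1. ]] 297.3186396354542 254.21017489032886 193.27601148442008
```

View pics/w.png

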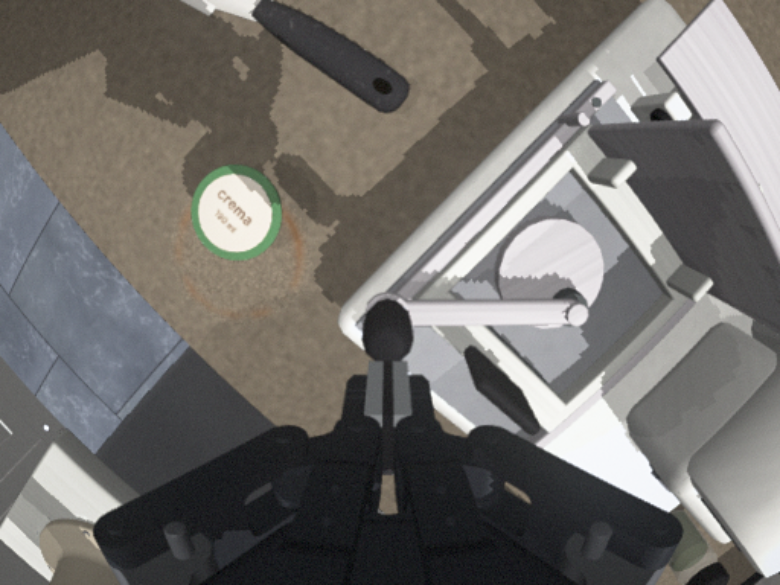

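Run:
```python
from h import *
c=np.load("w.npz");T=c["T_tool_cam"];z=c["z_map"]
v,u=np.mgrid[0:384,0:512].astype(float);du=u-c["cx"];dv=v-c["cy"];r=np.hypot(du,dv)+1e-9
a=r/c["fx"];P=np.stack([np.tan(a)*du/r*z,np.tan(a)*dv/r*z,z],-1)
P=P@T[:3,:3].T+T[:3,3]
for rr in range(196,300,5): print(rr,[tuple(P[rr,k].round().astype(int)) for k in (246,251,254,258,263)])
p=np.linalg.inv(T)@[0,0,0,1];print(p)
s=sense();Rt=R.from_quat(np.roll(s["ee_rot"],-1));print(Rt.apply(P[215,254])+s["eef_pos"])
```

```text
196 [(np.int64(12), np.int64(-6), np.int64(20)), (np.int64(12), np.int64(-2), np.int64(20)), (np.int64(13), np.int64(0), np.int64(16)), (np.int64(12), np.int64(3), np.int64(20)), (np.int64(12), np.int64(6), np.int64(20))]
201 [(np.int64(13), np.int64(-5), np.int64(6)), (np.int64(14), np.int64(-2), np.int64(3)), (np.int64(14), np.int64(0), np.int64(2)), (np.int64(14), np.int64(3), np.int64(3)), (np.int64(13), np.int64(6), np.int64(6))]
206 [(np.int64(14), np.int64(-5), np.int64(-5)), (np.int64(14), np.int64(-2), np.int64(-7)), (np.int64(14), np.int64(0), np.int64(-7)), (np.int64(14), np.int64(3), np.int64(-6)), (np.int64(13), np.int64(6), np.int64(-3))]
211 [(np.int64(12), np.int64(-5), np.int64(-11)), (np.int64(13), np.int64(-2), np.int64(-12)), (np.int64(13), np.int64(0), np.int64(-13)), (np.int64(13), np.int64(3), np.int64(-12)), (np.int64(13), np.int64(6), np.int64(-12))]
216 [(np.int64(11), np.int64(-5), np.int64(-15)), (np.int64(11), np.int64(-2), np.int64(-15)), (np.int64(11), np.int64(0), np.int64(-16)), (np.int64(11), np.int64(2), np.int64(-15)), (np.int64(10), np.int64(6), n
[... 3014 characters left out ...]
t64(-1), np.int64(-76)), (np.int64(3), np.int64(0), np.int64(-76)), (np.int64(3), np.int64(2), np.int64(-75)), (np.int64(12), np.int64(4), np.int64(-88))]
291 [(np.int64(12), np.int64(-3), np.int64(-91)), (np.int64(1), np.int64(-1), np.int64(-76)), (np.int64(1), np.int64(0), np.int64(-76)), (np.int64(0), np.int64(2), np.int64(-76)), (np.int64(12), np.int64(3), np.int64(-91))]
296 [(np.int64(12), np.int64(-3), np.int64(-94)), (np.int64(-2), np.int64(-1), np.int64(-77)), (np.int64(-2), np.int64(0), np.int64(-76)), (np.int64(-2), np.int64(2), np.int64(-76)), (np.int64(12), np.int64(3), np.int64(-94))]
[ -0.19872837  19.28316688 197.2053621    1.        ]
[496.03523177  70.43134196 102.47214925]
```

The real fingertips sit about 40 mm above the reported TCP: in the wrist view they end at tool z ≈ -40, while the knob top is at -16, right below. I'll back off, go down 40 mm further and advance again.

>>> {"op": "servo_tool", "data": {
  "commands": [
    [1,[-0.01,0,0],[0,0,0]],
    [1,[-0.01,0,0],[0,0,0]],
    [1,[-0.01,0,0],[0,0,0]],
    [1,[0,0,0.01],[0,0,0]],
    [1,[0,0,0.01],[0,0,0]],
    [1,[0,0,0.01],[0,0,0]],
    [1,[0,0,0.01],[0,0,0]],
    [1,[0,0,0],[0,0,0]]
  ]
}}

```text
time_s: 5.97
eef_pos: [467.1, 39.6, 46.7]
ee_rot: [-0.001, 0.914, 0.406, -0.001]
force: [-0.4, 0.7, 0.0]
grip_width: -0.001
grip_force: 0.0
```

>>> {"op": "servo_tool", "data": {
  "commands": [
    [1,[0.003,0,0],[0,0,0]],
    [1,[0.003,0,0],[0,0,0]],
    [1,[0.002,0,0],[0,0,0]],
    [1,[0,0,0],[0,0,0]]
  ]
}}

```text
time_s: 6.3
eef_pos: [474.4, 46.2, 48.6]
ee_rot: [0.0, 0.913, 0.407, 0.0]
force: [-0.1, 0.2, -0.2]
grip_width: 0.004
grip_force: 0.0
```

>>> {"op": "servo_tool", "data": {
  "commands": [
    [1,[0.002,0,0],[0,0,0]],
    [1,[0.002,0,0],[0,0,0]],
    [1,[0,0,0],[0,0,0]]
  ]
}}

```text
time_s: 6.55
eef_pos: [476.7, 49.0, 48.3]
ee_rot: [0.0, 0.913, 0.407, -0.0]
force: [-0.2, -0.3, -0.1]
grip_width: 0.002
grip_force: 0.0
```

>>> {"op": "servo_tool", "data": {
  "commands": [
    [1,[0.002,0,0],[0,0,0]],
    [1,[0.002,0,0],[0,0,0]],
    [1,[0,0,0],[0,0,0]]
  ]
}}

```text
time_s: 6.8
eef_pos: [479.0, 52.1, 48.1]
ee_rot: [-0.0, 0.914, 0.407, -0.0]
force: [-2.2, -1.4, 1.3]
grip_width: -0.002
grip_force: 1.2
```

>>> {"op": "servo_tool", "data": {
  "commands": [
    [1,[0.002,0,0],[0,0,0]],
    [1,[0.002,0,0],[0,0,0]],
    [1,[0,0,0],[0,0,0]]
  ]
}}

```text
time_s: 7.05
eef_pos: [481.8, 55.2, 48.1]
ee_rot: [-0.0, 0.914, 0.407, -0.0]
force: [-3.3, -0.9, -0.5]
grip_width: -0.001
grip_force: 1.1
```

>>> {"op": "servo_tool", "data": {
  "commands": [
    [1,[0.005,-0.0012,0],[0,0,0.65]],
    [1,[0.005,-0.0012,0],[0,0,0.65]],
    [1,[0.005,-0.0012,0],[0,0,0.65]],
    [1,[0.005,-0.0012,0],[0,0,0.5]],
    [1,[0.005,-0.0012,0],[0,0,0.5]],
    [1,[0.005,-0.0012,0],[0,0,0.5]],
    [1,[0.005,-0.0012,0],[0,0,0.5]],
    [1,[0.005,-0.0012,0],[0,0,0.5]],
    [1,[0,0,0],[0,0,0]]
  ]
}}

```text
time_s: 7.8
eef_pos: [509.4, 85.8, 48.2]
ee_rot: [0.0, 0.983, 0.184, 0.001]
force: [-0.1, 0.0, -0.0]
grip_width: -0.003
grip_force: 0.0
```

```bash
cat > k.py <<'E'
from h import *
s=sense();Rm=R.from_quat(np.roll(s["ee_rot"],-1)).as_matrix();p=s["eef_pos"]+22*Rm[:,0]
f=np.array([.996,.0886]);l=np.array([-.0886,.996])
d=np.array([p[:2]@f-560.6,p[:2]@l+45.2])
e=R.from_matrix(Rm).as_matrix()
print("knob rel pivot",d.round(1),"r",np.hypot(*d).round(1),"theta",np.degrees(np.arctan2(d[1],d[0])).round(1),"tool-x heading f",np.degrees(np.arctan2(Rm[:2,0]@l,Rm[:2,0]@f)).round(1),s["force"].round(1),s["joints"].round(2))
E
python3 k.py
```

```text
knob rel pivot [-24.5  91.7] r 94.9 theta 105.0 tool-x heading f 16.1 [-0.1  0.  -0. ] [-0.06  0.46  1.7   0.    0.98  1.14]
```

```bash
cat > w.py <<'E'
from h import *
s=sense();c=capture("wrist")
T=c["T_tool_cam"];z=c["z_map"]
v,u=np.mgrid[0:384,0:512].astype(float);du=u-c["cx"];dv=v-c["cy"];r=np.hypot(du,dv)+1e-9
a=r/c["fx"];P=np.stack([np.tan(a)*du/r*z,np.tan(a)*dv/r*z,z],-1)@T[:3,:3].T+T[:3,3]
W=P@R.from_quat(np.roll(s["ee_rot"],-1)).as_matrix().T+s["eef_pos"]
k=(c["pixels"].max(-1)<75)&(W[...,2]>95)&(W[...,2]<107)&(P[...,0]>11)&(P[...,0]<60)&(abs(P[...,1])<50)
Q=W[k];print("knob",len(Q),"tool med",np.median(P[k],0).round(1),"rng",P[k].min(0).round(),P[k].max(0).round(),"W",np.median(Q,0).round(1))
f=np.array([.996,.0886]);l=np.array([-.0886,.996])
q=(Q.min(0)+Q.max(0))/2
d=np.array([q[:2]@f-560.6,q[:2]@l+45.2]);print(d,np.hypot(*d),"theta",np.degrees(np.arctan2(d[1],d[0])))
cv2.imwrite("pics/w_last.png",cv2.resize(c["pixels"][...,::-1],(780,585)))
E
python3 w.py
```

```text
knob 1475 tool med [ 24.7   2.5 -55.1] rng [ 11.  -8. -58.] [ 33.  13. -47.] W [533.4  92.4 103.3]
[-24.29839108  89.6319572 ] 92.86710698725051 theta 105.1678060996098
```

>>> {"op": "servo_tool", "data": {
  "commands": [
    [1,[0.005,-0.0012,0],[0,0,0.5]],
    [1,[0.005,-0.0012,0],[0,0,0.5]],
    [1,[0.005,-0.0012,0],[0,0,0.5]],
    [1,[0.005,-0.0012,0],[0,0,0.5]],
    [1,[0.005,-0.0012,0],[0,0,0.5]],
    [1,[0.005,-0.0012,0],[0,0,0.5]],
    [1,[0.005,-0.0012,0],[0,0,0.5]],
    [1,[0.005,-0.0012,0],[0,0,0.5]],
    [1,[0.005,-0.0012,0],[0,0,0.5]],
    [1,[0,0,0],[0,0,0]]
  ]
}}

```text
time_s: 8.68
eef_pos: [551.2, 103.3, 48.0]
ee_rot: [-0.0, 0.999, -0.05, -0.0]
force: [-0.7, 0.5, -0.2]
grip_width: -0.001
grip_force: 0.1
```

```bash
python3 k.py; python3 w.py
```

```text
knob rel pivot [19.1 95.2] r 97.1 theta 78.6 tool-x heading f -10.8 [-0.7  0.5 -0.2] [-0.02  0.54  1.56  0.    1.04  1.65]
knob 1490 tool med [ 24.9   4.9 -55.2] rng [ 11.  -6. -58.] [ 33.  15. -47.] W [575.5  96.1 103.2]
[18.15948145 90.36812548] 92.17464330857626 theta 78.63773556446769
```

>>> {"op": "servo_tool", "data": {
  "commands": [
    [1,[0.005,-0.0005,0],[0,0,0.5]],
    [1,[0.005,-0.0005,0],[0,0,0.5]],
    [1,[0.005,-0.0005,0],[0,0,0.5]],
    [1,[0.005,-0.0005,0],[0,0,0.5]],
    [1,[0.005,-0.0005,0],[0,0,0.5]],
    [1,[0,0,0],[0,0,0]]
  ]
}}

```text
time_s: 9.23
eef_pos: [575.9, 101.2, 48.0]
ee_rot: [-0.001, 0.984, -0.179, -0.0]
force: [-0.4, 0.5, -0.3]
grip_width: -0.001
grip_force: 0.4
```

```bash
python3 k.py; python3 w.py
```

```text
knob rel pivot [41.8 85.4] r 95.1 theta 63.9 tool-x heading f -25.7 [-0.4  0.5 -0.3] [-0.03  0.59  1.49  0.    1.07  1.9 ]
knob 1502 tool med [ 24.8   2.7 -55.4] rng [ 11.  -8. -58.] [ 33.  13. -47.] W [598.1  89.7 103.3]
[40.96075924 82.26733664] 91.9004813624457 theta 63.531368980426265
```

>>> {"op": "servo_tool", "data": {
  "commands": [
    [1,[0.003,-0.0006,0],[0,0,0.3]],
    [1,[0.003,-0.0006,0],[0,0,0.3]],
    [1,[0.0025,-0.0006,0],[0,0,0.25]],
    [1,[0,0,0],[0,0,0]]
  ]
}}

```text
time_s: 9.62
eef_pos: [584.1, 99.4, 48.1]
ee_rot: [-0.0, 0.975, -0.222, -0.0]
force: [-2.0, 2.2, 0.4]
grip_width: -0.002
grip_force: 1.0
```

```bash
sed -i 's/560.6/559.3/;s/+45.2/+47.8/' w.py; python3 k.py; python3 w.py
```

```text
knob rel pivot [48.9 81.2] r 94.7 theta 59.0 tool-x heading f -30.8 [-2.   2.2  0.4] [-0.03  0.6   1.46  0.    1.08  1.99]
knob 1506 tool med [ 24.7   2.6 -55.2] rng [ 11.  -8. -59.] [ 33.  13. -47.] W [605.1  86.3 103.3]
[49.34122237 81.2152954 ] 95.0288399995593 theta 58.71980927773959
```

Cam angle is about -0.02 rad. Now I'll back off, lift and go behind the tab.

>>> {"op": "servo_tool", "data": {
  "commands": [
    [1,[-0.008,0,0],[0,0,0]],
    [1,[-0.009,0,0],[0,0,0]],
    [1,[-0.008,0,0],[0,0,0]],
    [1,[0,0,-0.015],[0,0,0]],
    [1,[0,0,-0.02],[0,0,-1]],
    [1,[0,0,-0.02],[0,0,-1]],
    [1,[0,0,0],[0,0,-1]],
    [1,[0,0,0],[0,0,-1]],
    [1,[0,0,0],[0,0,-1]],
    [1,[0,0,0],[0,0,-0.15]]
  ]
}}

```text
time_s: 10.5
eef_pos: [561.3, 110.4, 103.4]
ee_rot: [0.0, 0.999, 0.047, 0.0]
force: [0.1, 0.3, -1.0]
grip_width: -0.0
grip_force: 0.0
```

>>> {"op": "servo_tool", "data": {
  "commands": [
    [1,[-0.01,0.01,0],[0,0,0]],
    [1,[-0.0099,0.0107,0],[0,0,0]],
    [1,[-0.0099,0.0107,0],[0,0,0]],
    [1,[-0.0099,0.0107,0],[0,0,0]],
    [1,[-0.0099,0.0107,0],[0,0,0]],
    [1,[-0.0099,0.0107,0],[0,0,0]],
    [1,[-0.0099,0.0107,0],[0,0,0]],
    [1,[-0.0099,0.0107,0],[0,0,0]],
    [1,[-0.0099,0.0107,0],[0,0,0]],
    [1,[-0.0099,0.0107,0],[0,0,0]]
  ]
}}

```text
time_s: 11.33
eef_pos: [471.8, -4.9, 103.3]
ee_rot: [0.0, 0.999, 0.043, 0.0]
force: [0.7, 0.3, -0.7]
grip_width: 0.001
grip_force: 0.0
```

```bash
python3 k.py
cat > t.py <<'E'
from h import *
s=sense()
a=open('w.py').read().split("k=(c")[0];exec(a)
f=np.array([.996,.0886]);l=np.array([-.0886,.996])
F=W[...,:2]@f;L=W[...,:2]@l
for n,k in(("tab",(c["pixels"].max(-1)<75)&(W[...,2]>85)&(W[...,2]<97)&(F>480)&(F<560)&(L<0)&(L>-90)),("platetop",(W[...,2]>140)&(W[...,2]<158)&(L>-110)&(L<20)&(F>590)&(F<680)),("knob",(c["pixels"].max(-1)<75)&(W[...,2]>98)&(W[...,2]<107)&(F>580)&(F<630)&(L>0)&(L<70))):
    if k.any(): print(n,k.sum(),"F",np.percentile(F[k],[2,98]).round(1),"L",np.percentile(L[k],[2,98]).round(1),"z",np.median(W[k][:,2]).round(1))
    else: print(n,0)
E
python3 t.py
```

```text
knob rel pivot [-69.2  -1.5] r 69.2 theta -178.8 tool-x heading f -0.1 [ 0.7  0.3 -0.7] [-0.26  0.29  1.78 -0.    1.07  1.22]
tab 829 F [502.5 509.7] L [-68.9 -26.9] z 92.1
platetop 0
knob 672 F [598.3 615.9] L [23.6 40.9] z 103.4
```

>>> {"op": "servo_tool", "data": {
  "commands": [
    [1,[0,0.001,0.017],[0,0,0]],
    [1,[0,0,0.017],[0,0,0]],
    [1,[0,0,0.017],[0,0,0]],
    [1,[0,0,0.016],[0,0,0]],
    [1,[0,0,0.016],[0,0,0]],
    [1,[0,0,0],[0,0,0]],
    [1,[0.005,0,0],[0,0,0]],
    [1,[0.005,0,0],[0,0,0]],
    [1,[0.005,0,0],[0,0,0]],
    [1,[0,0,0],[0,0,0]]
  ]
}}

```text
time_s: 12.22
eef_pos: [489.3, -4.4, 21.1]
ee_rot: [0.0, 0.999, 0.044, 0.001]
force: [0.9, -0.8, -0.5]
grip_width: -0.003
grip_force: 0.0
```

>>> {"op": "servo_tool", "data": {
  "commands": [
    [1,[0.003,0,0],[0,0,0]],
    [1,[0.003,0,0],[0,0,0]],
    [1,[0.003,0,0],[0,0,0]],
    [1,[0.003,0,0],[0,0,0]],
    [1,[0.003,0,0],[0,0,0]]
  ]
}}

```text
time_s: 12.63
eef_pos: [502.7, -2.9, 20.2]
ee_rot: [-0.0, 0.999, 0.044, -0.0]
force: [-3.2, -0.2, 1.2]
grip_width: -0.004
grip_force: 1.1
```

```bash
python3 k.py; python3 t.py
```

```text
knob rel pivot [-38.2  -2.3] r 38.2 theta -176.6 tool-x heading f 0.0 [-3.2 -0.2  1.2] [-0.24  0.48  1.76 -0.    0.9   1.24]
tab 2720 F [493.7 519.7] L [-68.7 -27.3] z 91.7
platetop 0
knob 1614 F [598.3 616.2] L [23.1 39.6] z 103.3
```

>>> {"op": "servo_tool", "data": {
  "commands": [
    [1,[0.003,0,0],[0,0,0]],
    [1,[0.003,0,0],[0,0,0]],
    [1,[0.003,0,0],[0,0,0]],
    [1,[0.002,0,0],[0,0,0]],
    [1,[0.001,0,0],[0,0,0]],
    [1,[0,0,0],[0,0,0]]
  ]
}}

```text
time_s: 13.18
eef_pos: [514.9, -1.9, 20.2]
ee_rot: [0.0, 0.999, 0.045, 0.0]
force: [-0.1, 0.0, 0.0]
grip_width: 0.001
grip_force: 0.0
```

>>> {"op": "servo_tool", "data": {
  "commands": [
    [1,[0.001,0,0],[0,0,0]],
    [1,[0.001,0,0],[0,0,0]]
  ]
}}

```text
time_s: 13.35
eef_pos: [516.4, -1.7, 20.2]
ee_rot: [-0.0, 0.999, 0.044, -0.0]
force: [-2.0, 0.1, 0.0]
grip_width: -0.0
grip_force: 1.0
```

>>> {"op": "servo_tool", "data": {
  "commands": [
    [1,[0.001,0,0],[0,0,0]],
    [1,[0,0,0],[0,0,0]]
  ]
}}

```text
time_s: 13.52
eef_pos: [517.7, -1.6, 20.2]
ee_rot: [-0.0, 0.999, 0.044, 0.0]
force: [-0.5, -0.4, -1.1]
grip_width: 0.004
grip_force: 0.3
```

>>> {"op": "servo_tool", "data": {
  "commands": [
    [1,[0.001,0,0],[0,0,0]],
    [1,[0.001,0,0],[0,0,0]]
  ]
}}

```text
time_s: 13.68
eef_pos: [518.4, -1.3, 20.1]
ee_rot: [-0.0, 0.999, 0.045, -0.002]
force: [-13.4, -0.1, 9.2]
grip_width: -0.002
grip_force: 6.6
```

>>> {"op": "servo_tool", "data": {
  "commands": [
    [1,[0.001,0,0],[0,0,0]],
    [1,[0.001,0,0],[0,0,0]]
  ]
}}

```text
time_s: 13.85
eef_pos: [518.2, -1.1, 20.1]
ee_rot: [-0.0, 0.999, 0.045, -0.004]
force: [-25.8, -3.9, 19.0]
grip_width: 0.0
grip_force: 13.2
```

It is against the buffers, at the expected 527 mm. Now I'll back off straight, lift and check.

>>> {"op": "servo_tool", "data": {
  "commands": [
    [1,[-0.002,0,0],[0,0,0]],
    [1,[-0.002,0,0],[0,0,0]],
    [1,[-0.004,0,0],[0,0,0]],
    [1,[-0.012,0,0],[0,0,0]],
    [1,[-0.012,0,0],[0,0,0]],
    [1,[0,0,-0.02],[0,0,0]],
    [1,[0,0,-0.03],[0,0,0]],
    [1,[0,0,-0.03],[0,0,0]],
    [1,[0,0,0],[0,0,0]]
  ]
}}

```text
time_s: 14.6
eef_pos: [492.5, -4.8, 105.3]
ee_rot: [0.001, 0.999, 0.045, 0.005]
force: [0.6, -0.2, 1.5]
grip_width: 0.0
grip_force: 0.0
```

```bash
python3 t.py
python3 - <<'E'
from h import *
c=capture("scene");W=world(c)
s=np.s_[212:226,230:264];P=W[s].reshape(-1,3);F=P[:,:2]@[.996,.0886]
print("plate F pct",np.percentile(F,[5,25,50,75,95]).round(1), "force",sense()["force"].round(1))
for n,q in(("blade",(178,340-100)),):
    Q=W[213:232,180:218].reshape(-1,3);print(n,np.median(Q[:,:2]@[.996,.0886]))
d=capture("side")
cv2.imwrite("pics/end.png",np.hstack([cv2.resize(c["pixels"][170:270,150:290,::-1],(400,300)),cv2.resize(d["pixels"][120:230,195:325,::-1],(400,300))]))
E
```

```text
tab 791 F [528.3 535.4] L [-68.2 -26.6] z 92.0
platetop 0
knob 678 F [598.2 616.4] L [23.7 41.1] z 103.3
plate F pct [574.3 656.6 658.8 660.3 661.9] force [-0.1 -0.2 -0.8]
blade 660.7177357824006
```

View pics/end.png

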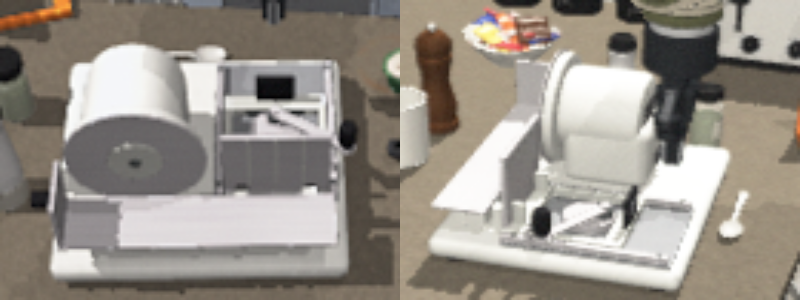

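The picture shows the plate level with the blade face, at 659-660 mm against 661 mm. The tab top is at z = 92, so the plate is still flat. The lever is at its low point, with the knob at (347,137), and the neighbouring things still standing.

```bash
python3 -c "
from rig import *
print(finish_job())"
```

```text
the job is handed in; nothing more can be done
None
```

The job is handed in after about 15 s of robot time: I turned the cam to its low point first (about -0.02 rad by camera), then pushed the stop plate flat and fully home on its buffers, level with the blade to about 2 mm; the arm ended clear of everything, and the neighbouring things looked undisturbed.

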